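# Close a sample batch: square the last box on the pile and snap the batch tag into the hook

## Robot

A 6-joint arm with a two-finger parallel gripper is mounted at the origin on a cart in front of the work surface, level with it; the furniture and walls round the work are solid. World frame = base frame: x ahead of the robot, y to its left, z up, the work surface at z = 0. Lengths are in mm, angles in rad, forces in N, time in s.
With the tool pointing down it reaches from about 300 to 775 mm from the base axis. Payload 14.6 kg.
Tool frame: the origin (TCP) lies on the mounting face of the last link; the fingertips stand 199 mm ahead of it and the grasp point (between the pads) lies 180 mm ahead of it; z points along the fingers, y is the line along which they close (so a half turn about z gives the same grasp; the last joint's range is limited). The gripper opens to 94 mm and grips with 3 to 60 N. Pads are 16 mm wide; open, the fingers measure 119 mm over their backs; the gripper's body (75 mm by 177 mm) begins 78 mm behind the grasp point.
Start: joints at [1.145, 0.3, 1.521, -0, 1.321, -0.067], TCP at [193.13, 514.967, 404.646] pointing down, gripper open.
Joint ranges: [-3.03, 3.03], [-0.79, 2.21], [0.23, 2.52], [-1.04, 4.18], [0, 3.07], [-2.55, 2.55]. Speed limits (rad/s): [2.22, 2.22, 2.57, 3.14, 3.14, 3.14].

## Interface

Orientations are given as [roll, pitch, yaw] about the fixed x, y, z axes, in that order (R = Rz(yaw) Ry(pitch) Rx(roll)).
In Python, from cell import manip gives the robot as it stands. The module is installed in compiled form; this text tells all that it offers.
- The arm moves only by the shell command python3 -m creep 'ROWS' [FORCE]. ROWS is a JSON object of lists of equal length, an entry for each row: "slide": the shift along the world's x, y, z in cm, a list of three; "turn": the turn about the world's z in rad; "claw": the opening, from 0 (shut) to 1 (fully open). A call has 1 to 8 rows; each row shifts and turns the commanded pose from where the row before left it; what a row does not reach is not made up. A row lasts 1/8 s, in which the tool goes at most 62.5 mm and 10.7 degrees, less where a joint would pass 70% of its speed; a pose out of reach is approached as far as the arm can. A call with a gripper value outside its range is refused whole. The fingers move at their own pace and stop on an object; FORCE is the grip in N (left out, the last holds). Time passes only in rows, so rows that do not move let the fingers close. It gives the time, the measured TCP pose, the force, the opening and the grip force at its end, in the units of the state.
- manip.read_state(): the state, without advancing time (a new reading comes with each control period).
- manip.camera(name): name is "side" or "top" or "wrist"; returns (picture, depth): 384x512x3 uint8, red, green, blue; 384x512 float32, mm along the optical axis (not along the pixel's ray), 0 where there is no reading.
- manip.calibration(name): a dict with "intrinsics" (3x3 intrinsics, pixels), "pose" (4x4, takes a point from camera to world coordinates). Camera axes: x right, y up, looking along -z (the intrinsics and any distortion apply to the point x, -y, -z); pixel columns grow to the right and rows downward; lengths in mm; the calibration is good to about 2 mm. A picture is of the moment at which its call begins: read the wrist's pose just before it. calibration takes no time and is no camera call; for the wrist camera it gives the pose at the moment of the call.
- manip.sign_off(): hands the job in; it is judged then, once.
Trained networks look in the newest picture that a camera, given by its name, has taken for a name from the list of things; names that differ only in an ending like _2 or _b are one class to them, and where a whole thing is asked for, a point or a joint stands for the part that bears it (a point fixed in the world has none). Each returns a list of dicts, best first, with "score" (0 to 1); they miss things now and then, are a little off and sometimes report something else, mostly with a low value. They report only what shows in the picture. A call takes as long as a camera call.
- manip.cut_out(query, camera): "mask" (384x512 bool, what is visible of it) and "position" ([column, row] in pixels, amid what is visible of it).
The state is a dict: "clock": time; "joints": joint angles; "qd": joint speeds; "effort": joint torques, N m; "eef_pos": TCP position; "eef_rot": TCP orientation; "wrist_force": force on the tool from outside, world axes, zero at the start; "moment": the same for the moment, N m; "finger_gap": finger opening in mm; "finger_force": force on a finger pad.
Only numpy, scipy, OpenCV 4.12 (cv2) and the standard library are available. Lean on these libraries where they do the work, as an engineer would, in place of code of your own. Each camera call takes 0.05 s, during which the arm holds its last target. There are 200 camera calls.

## Task

Complete the batch on the plywood carrier: lay the loose sample box squarely on top of the two already piled there. Then take the metal batch tag from its wooden rack and snap its wire ring into the carrier's snap hook, so that the sprung gate has closed behind the ring and the tag hangs freely. Do not disturb the standing bowl wall at the right or the small loose sherd at the left.

Things in the scene. Friction and masses are not known exactly. Their poses are not given: they have to be found in the camera images.
- box_new_c (a point): Centre (half-way up) of the loose sample box: flat lidded box of grey board, 60 (its x) x 120 (its y) x 22 mm high, about 150 g, lying flat on the desk, to the left or right of the carrier. It can be gripped across its 60 mm width.
- box_mid_c (a point): Centre of the upper of the two equal boxes (60 x 120 x 22 mm) already piled on the carrier; its top is 11 mm above this point, and the loose box belongs on it with sides flush and long sides parallel (either way round).
- box_low_c (a point): Centre of the lower of the two piled boxes (same size), which stands on the carrier's board.
- carrier: Batch carrier fixed on the desk; origin under the pile's centre, z up. Plywood board 150 (x) x 260 mm (y), top 12 mm above the desk. It bears the pile of boxes, long sides along y, and towards +y, beside the pile's end, a steel post 14 mm thick with its axis at y = +118 mm and its top 168 mm above the desk. The snap hook is welded on the post's outer (+y) side.
- hook_mouth (a point): Middle of the hook's mouth, on the closed gate, 165 mm above the desk; axes as the carrier's. The hook is a U of 8 mm round steel bar in the vertical y-z plane, open upward, at most 12 mm wide across x. Clear mouth 19 mm: shank face at y = -10 mm, post behind it; nose from y = +9.5 mm outward (+y). Inside bottom of the U 27.5 mm, underside 35.5 mm below this point.
- hook_nose (a point): Upper end of the hook's free nose, 4.5 mm above and 13.5 mm outward (+y) of hook_mouth; the hook's outermost face is 5 mm farther out. The ring comes in over it from outside, its bar above the nose and its plate below the U's underside (40 mm below this point).
- hook_seat (a point): Where the middle of the ring's bar rests once hung, at the inside bottom of the U: 25 mm straight below hook_mouth. The bar then lies across the hook, along x of this frame.
- gate (a joint): Sprung gate: 5 mm round bar, 19.5 mm long, from its pivot at the shank to the nose. 0 = shut (level); it only swings down into the U, to 1.25 rad, and springs back. The ring's bar, pressed straight down in the middle of the mouth with 3 to 8 N, swings it and clears its tip about 20 mm down; the gate then snaps shut above the bar. The tag's weight alone does not open it.
- tag_bar (a point): Middle of the top bar of the batch tag's ring; y runs along the bar, z up from plate to bar. The tag is one rigid piece, 80 g: a plate with a tall closed ring of 5 mm steel wire above it, 50 mm wide outside and 40 inside (y), the bar 58 mm above the plate's edge. Grip the upright sides from outside, 50 mm apart, close below the bar, so that opening and hook lie between the fingers.
- tag_plate (a point): Centre of the tag's aluminium plate, 50 wide (y) x 45 high (z) x 4 mm thick (x); the middle of the ring's bar is 80.5 mm above it, the plate's foot 22.5 mm below it.
- tag_rack_hole0 (a point): Mouth of the slot in which the tag stands: the front slot of a wooden block 80 x 80 x 32 mm fixed on the desk, to the left or right of the carrier. The slot is 5 mm x 53 mm (along its y) and 20 mm deep, so the tag stands upright with its plate's foot 12 mm above the desk, and is drawn straight up. The second slot, 36 mm behind, is empty.
- bowl_wall: Standing curved piece of a joined pottery bowl wall, 56 x 196 x 185 mm high, on the desk to the right beyond the carrier; origin under its centre. To be left alone.
- sherd_small: Small flat loose sherd, 69 x 64 x 14 mm, on the desk to the left beyond the carrier; origin under its centre. To be left alone.

How it is judged:
By the outcome, as a careful person would: the job done as asked, in the order asked, and still so for the second after the job is handed in, with the robot touching nothing.
It also fails if it takes over 72 s, if anything falls off the work surface, if the arm or the gripper's body presses on something with over 40 N, if the wrist force passes 120 N, or if a joint passes its speed limit or range.

## Working session

There is one attempt and no reset: what is moved stays moved. The work goes in short steps, Python scripts to look and compute and a shell command to move; the robot and the scene stay as the last step left them, time stands still between calls to the robot, and variables do not carry over. Pictures are saved under pics/ and viewed, at most 10 in all, crops included, and the job is handed in when it is done.

```bash
mkdir -p pics; cat > h.py <<'E'
import numpy as np, cv2
from cell import manip
def cloud(cam, d=None):
    pic,dep=manip.camera(cam); c=manip.calibration(cam)
    K=np.array(c["intrinsics"]);T=np.array(c["pose"])
    v,u=np.mgrid[0:384,0:512]
    x=(u-K[0,2])/K[0,0]*dep; y=(v-K[1,2])/K[1,1]*dep
    P=np.stack([x,-y,-dep],-1)@T[:3,:3].T+T[:3,3]
    P[dep<=0]=np.nan
    return pic,dep,P
def save(n,pic): cv2.imwrite(n,pic[:,:,::-1])
E
python3 - <<'E'
from h import *
s=manip.read_state();print(s)
ims=[]
for c in ("top","side"):
    pic,dep,P=cloud(c); ims.append(pic)
    k=manip.calibration(c);print(c,k)
    for q in ("box_new_c","box_mid_c","carrier","hook_mouth","tag_bar","tag_plate","tag_rack_hole0","bowl_wall","sherd_small"):
        for r in manip.cut_out(q,c)[:2]:
            m=r["mask"];p=P[m];u,v=map(int,r["position"])
            print(c,q,round(r["score"],2),r["position"],m.sum(),P[v,u].round(0),np.nanmedian(p,0).round(0),np.nanpercentile(p,[2,98],0).round(0).tolist())
save("pics/a.png",cv2.resize(np.hstack(ims),(800,300)))
E
```

```text
{'clock': 0.0, 'joints': array([ 1.14537680e+00,  3.00450463e-01,  1.52158090e+00,  1.90445812e-05,
        1.32068890e+00, -6.66343345e-02]), 'qd': array([ 2.51586378e-04,  2.02118449e-04,  4.16897635e-05, -6.43225811e-05,
       -9.54736034e-04, -6.53001746e-04]), 'effort': array([-1.62751392e-03, -5.31807268e+01, -3.52738488e+01,  7.07937218e-02,
        2.43371405e-02, -1.50975757e-04]), 'eef_pos': array([193.12985683, 514.93858947, 404.09759879]), 'eef_rot': array([-3.14046877e+00, -9.34877127e-05,  2.78280268e+00]), 'wrist_force': array([ 0.41114509,  0.05525061, -0.0777445 ]), 'moment': array([-0.01936321, -0.0118546 ,  0.02516446]), 'finger_force': 0.0, 'finger_gap': 93.88218431934251}
top {'intrinsics': array([[429.00129909,   0.        , 256.66035709],
       [  0.        , 429.00129909, 191.91388945],
       [  0.        ,   0.        ,   1.        ]]), 'pose': array([[-2.02682249e-02,  9.97558055e-01, -6.68365581e-02,
         4.78770224e+02],
       [-9.99792449e-01, -2.03608102e-02, -7.04285900e-04,
         1.22427773e+01],
       [-2.06341255e-03,  6.68084115e-02,  9.
[... 2483 characters left out ...]
[ 588. -338.  133.] [ 619. -313.   66.] [[569.0, -362.0, 4.0], [662.0, -212.0, 182.0]]
side hook_mouth 0.55 [254.5, 236.4] 1608 [493. -25.  13.] [498. -21.  12.] [[434.0, -169.0, 5.0], [615.0, 86.0, 154.0]]
side tag_bar 0.72 [305.6, 278.9] 127 [ 466. -298.   43.] [ 467. -290.   46.] [[464.0, -312.0, 30.0], [493.0, -264.0, 70.0]]
side tag_bar 0.29 [249.0, 187.1] 64 [666. 255.  14.] [667. 235.  10.] [[644.0, 213.0, 3.0], [689.0, 263.0, 14.0]]
side tag_plate 0.64 [303.5, 271.7] 219 [ 468. -287.   58.] [ 467. -288.   56.] [[464.0, -311.0, -0.0], [530.0, -195.0, 118.0]]
side tag_rack_hole0 0.8 [308.3, 286.5] 820 [ 461. -316.   31.] [ 472. -305.   30.] [[445.0, -328.0, 2.0], [525.0, -248.0, 63.0]]
```

View pics/a.png

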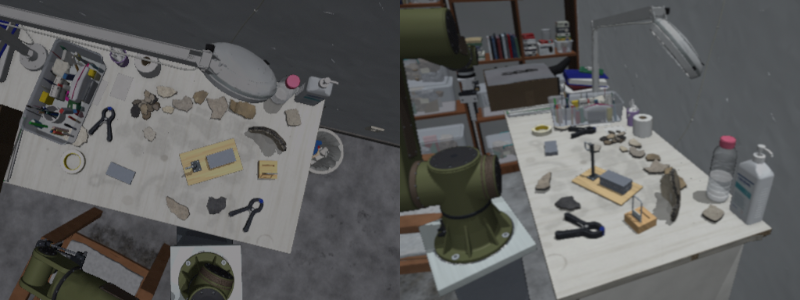

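The pictures show the loose box left (top pane ~120,172), the carrier with its pile in the middle (~210,160), and the rack with the tag right (~267,170). Next I get the yaws.

```bash
python3 - <<'E'
from h import *
def rect(p,lo,hi):
    q=p[(p[:,2]>lo)&(p[:,2]<hi)][:,:2].astype(np.float32)
    r=cv2.minAreaRect(q); b=cv2.boxPoints(r); e=[b[1]-b[0],b[2]-b[1]]; L=max(e,key=np.linalg.norm)
    return np.round(r[0],1),np.round(r[1],1),'long axis deg',round(np.degrees(np.arctan2(L[1],L[0])),1),len(q)
for cam,qs in (("top",[("box_new_c",1,14,30),("box_mid_c",0,45,65),("carrier",0,6,18),("tag_rack_hole0",0,26,38)]),("side",[("box_new_c",0,17,30),("box_mid_c",0,50,62),("tag_rack_hole0",0,26,36)])):
    pic,dep,P=cloud(cam)
    for q,i,lo,hi in qs:
        m=manip.cut_out(q,cam)[i]["mask"].astype(np.uint8)
        if q!="carrier": m=cv2.erode(m,np.ones((2,2)))
        p=P[m>0]; print(cam,q,rect(p[~np.isnan(p[:,0])],lo,hi))
    if cam=="side":
        q=P.reshape(-1,3); 
        s=q[(abs(q[:,0]-540)<120)&(abs(q[:,1]+20)<170)&(q[:,2]>120)&(q[:,2]<185)]; print(s.mean(0),np.percentile(s,[5,95],0))
        s=q[(abs(q[:,0]-485)<50)&(abs(q[:,1]+285)<50)&(q[:,2]>45)&(q[:,2]<130)]; print(s.mean(0),np.percentile(s,[5,95],0)); 
        t=s[s[:,2]>108];print(t.round().tolist()[:40])
E
```

```text
Traceback (most recent call last):
IndexError: list index out of range
```

```bash
cat >> h.py <<'E'
def rect(p,c,rad,lo,hi):
    p=p.reshape(-1,3); q=p[(p[:,2]>lo)&(p[:,2]<hi)&(np.hypot(p[:,0]-c[0],p[:,1]-c[1])<rad)][:,:2].astype(np.float32)
    r=cv2.minAreaRect(q); b=cv2.boxPoints(r); e=[b[1]-b[0],b[2]-b[1]]; L=max(e,key=np.linalg.norm)
    return np.round(r[0],1),np.round(r[1],1),'long deg',round(np.degrees(np.arctan2(L[1],L[0])),1),len(q)
E
python3 - <<'E'
from h import *
for cam in ("top","side"):
    pic,dep,P=cloud(cam)
    print(cam,"new",rect(P,(483,376),90,14,30));print("mid",rect(P,(541,-75),80,46,65));print("board",rect(P,(525,-30),170,7,18));print("rack",rect(P,(488,-286),60,26,36))
    q=P.reshape(-1,3)
    s=q[(abs(q[:,0]-540)<120)&(abs(q[:,1]+20)<170)&(q[:,2]>100)&(q[:,2]<185)]; print(s.round().tolist()[:25])
    t=q[(abs(q[:,0]-485)<50)&(abs(q[:,1]+285)<50)&(q[:,2]>90)&(q[:,2]<130)]; print(t.round().tolist()[:25])
E
```

```text
top new (array([486. , 376.6]), array([121.5,  60.6]), 'long deg', np.float32(66.0), 588)
mid (array([541.4, -75.1]), array([ 59.8, 119.9]), 'long deg', np.float32(-73.8), 604)
board (array([518.5, -34.2]), array([318., 320.]), 'long deg', np.float32(-52.4), 2237)
rack (array([ 488.1, -284.3]), array([81.6, 79.9]), 'long deg', np.float32(87.1), 425)
[[513.0, 42.0, 175.0], [513.0, 39.0, 173.0], [513.0, 35.0, 169.0], [510.0, 55.0, 165.0], [510.0, 51.0, 171.0], [510.0, 48.0, 173.0], [510.0, 45.0, 169.0], [510.0, 42.0, 165.0], [510.0, 39.0, 168.0], [510.0, 36.0, 167.0], [510.0, 32.0, 168.0], [508.0, 59.0, 134.0], [507.0, 54.0, 171.0], [507.0, 51.0, 167.0], [507.0, 48.0, 160.0], [507.0, 45.0, 167.0], [507.0, 42.0, 165.0], [507.0, 39.0, 168.0], [507.0, 36.0, 170.0], [507.0, 32.0, 165.0], [505.0, 69.0, 133.0], [504.0, 64.0, 168.0], [504.0, 61.0, 169.0], [504.0, 58.0, 169.0], [504.0, 55.0, 170.0]]
[[472.0, -259.0, 94.0], [472.0, -261.0, 104.0], [472.0, -261.0, 119.0], [472.0, -265.0, 117.0], [472.0, -268.0, 117.0], [472.0, -271.0, 117.0], [472.0, -275.0, 113.0], [472.0, -278.0, 114.0], [472.
[... 1208 characters left out ...]
3.0, 156.0], [499.0, 49.0, 167.0], [502.0, 50.0, 165.0], [503.0, 45.0, 167.0], [507.0, 45.0, 166.0]]
[[467.0, -264.0, 114.0], [468.0, -267.0, 115.0], [468.0, -271.0, 118.0], [471.0, -273.0, 117.0], [466.0, -266.0, 112.0], [468.0, -268.0, 112.0], [468.0, -272.0, 115.0], [468.0, -275.0, 117.0], [469.0, -278.0, 118.0], [466.0, -266.0, 109.0], [471.0, -265.0, 106.0], [464.0, -279.0, 118.0], [467.0, -280.0, 117.0], [469.0, -282.0, 117.0], [468.0, -264.0, 104.0], [471.0, -265.0, 103.0], [466.0, -281.0, 115.0], [466.0, -285.0, 117.0], [469.0, -286.0, 117.0], [467.0, -265.0, 101.0], [472.0, -264.0, 98.0], [467.0, -284.0, 113.0], [468.0, -287.0, 115.0], [466.0, -293.0, 119.0], [470.0, -293.0, 117.0]]
```

```bash
python3 -m creep '{"slide":[[3.6,-1.7,-0.5],[3.6,-1.7,-0.5],[3.6,-1.7,-0.5],[3.6,-1.7,-0.5],[3.7,-1.7,-0.5],[3.7,-1.8,-0.5],[3.7,-1.8,-0.5],[3.7,-1.8,-0.5]],"turn":[-0.18,-0.18,-0.18,-0.18,-0.18,-0.18,-0.18,-0.18],"claw":[1,1,1,1,1,1,1,1]}' 20
python3 -m creep '{"slide":[[0,0,0],[0,0,0],[0,0,0]],"turn":[-0.1,-0.09,0],"claw":[1,1,1]}'
python3 - <<'E'
from h import *
s=manip.read_state();print(s["clock"],s["eef_pos"],s["eef_rot"])
pic,dep,P=cloud("wrist");print("new",rect(P,(486,376),90,14,30));save("pics/b.png",pic)
E
```

```text
clock: 2.2
eef_pos: [486.3, 375.3, 364.5]
eef_rot: [3.142, -0.0, 1.337]
wrist_force: [0.6, 0.2, 0.1]
finger_gap: 93.8
finger_force: 0.0
clock: 2.58
eef_pos: [485.2, 375.9, 364.6]
eef_rot: [-3.141, 0.0, 1.153]
wrist_force: [0.1, -0.0, 1.0]
finger_gap: 94.1
finger_force: 0.0
2.575 [485.20051292 375.92575634 364.56752616] [-3.14149123e+00  4.98507229e-05  1.15321525e+00]
new (array([483. , 374.3]), array([120.8,  60. ]), 'long deg', np.float32(65.9), 4520)
```

View pics/b.png

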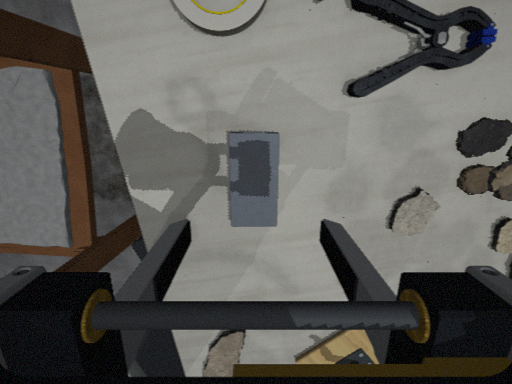

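The wrist picture shows the loose box square to the fingers, centred at (254,179). Descend and grip.

```bash
python3 -m creep '{"slide":[[-0.2,-0.15,-4],[0,0,-4],[0,0,-4],[0,0,-3],[0,0,-1.1],[0,0,0],[0,0,0],[0,0,0]],"turn":[0,0,0,0,0,0,0,0],"claw":[1,1,1,1,1,1,0.5,0.5]}' 25
python3 -m creep '{"slide":[[0,0,0],[0,0,0],[0,0,0],[0,0,0]],"turn":[0,0,0,0],"claw":[0.5,0.5,0.5,0.5]}' 25
```

```text
clock: 3.62
eef_pos: [483.3, 374.6, 204.8]
eef_rot: [3.141, -0.001, 1.153]
wrist_force: [0.5, 0.1, -1.0]
finger_gap: 77.9
finger_force: 0.0
clock: 4.12
eef_pos: [483.2, 374.5, 204.0]
eef_rot: [3.141, -0.0, 1.153]
wrist_force: [-0.8, -1.0, 5.7]
finger_gap: 59.9
finger_force: 25.0
```

```bash
python3 -m creep '{"slide":[[0,0,3],[0,0,5],[0,0,5],[0,-1,5],[0,-3,4.6]],"turn":[0,0,0,0,0],"claw":[0.5,0.5,0.5,0.5,0.5]}'
python3 -m creep '{"slide":[[0.73,-5.1,0],[0.73,-5.1,0],[0.73,-5.1,0],[0.73,-5.1,0],[0.73,-5.1,0],[0.73,-5.1,0],[0.73,-5.1,0],[0.73,-5.1,0]],"turn":[0.09,0.09,0.09,0.09,0.09,0.09,0.09,0.08],"claw":[0.5,0.5,0.5,0.5,0.5,0.5,0.5,0.5]}'
python3 -m creep '{"slide":[[0,0,0],[0,0,0],[0,0,0]],"turn":[0,0,0],"claw":[0.5,0.5,0.5]}'
python3 - <<'E'
from h import *
s=manip.read_state();print(s["clock"],s["eef_pos"],s["eef_rot"])
pic,dep,P=cloud("wrist");print("mid",rect(P,(541,-76),80,48,64),"held",rect(P,s["eef_pos"],90,222,245));save("pics/c.png",pic)
E
```

```text
clock: 4.75
eef_pos: [482.8, 334.6, 430.9]
eef_rot: [-3.142, 0.0, 1.154]
wrist_force: [0.9, -0.5, -2.0]
finger_gap: 59.7
finger_force: 25.0
clock: 5.75
eef_pos: [541.5, -75.3, 429.3]
eef_rot: [-3.141, -0.0, 1.866]
wrist_force: [0.9, 0.6, -1.8]
finger_gap: 59.8
finger_force: 25.0
clock: 6.12
eef_pos: [541.5, -72.5, 429.6]
eef_rot: [-3.141, -0.0, 1.864]
wrist_force: [-0.1, 0.7, -1.4]
finger_gap: 60.1
finger_force: 25.0
6.125 [541.5020225  -72.51893967 429.59241735] [-3.14149380e+00 -1.52209418e-04  1.86372871e+00]
mid (array([525. , -28.8]), array([60.2, 19.5]), 'long deg', np.float32(16.8), 738) held (array([538., -44.]), array([81.2, 73.1]), 'long deg', np.float32(2.8), 450)
```

View pics/c.png

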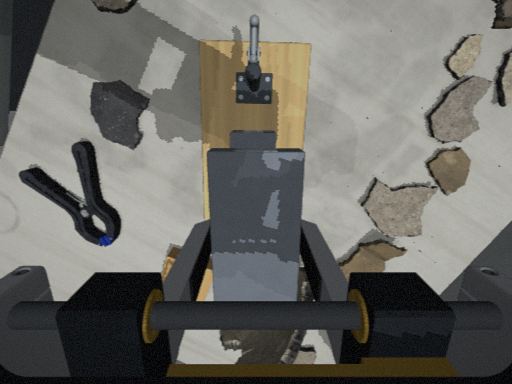

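The held box is between the fingers (top at rows 150–300), with the pile's +y end peeping out at (254,138) and the hook at (254,40). I compare the far edges of both.

```bash
python3 - <<'E'
from h import *
s=manip.read_state()
pic,dep,P=cloud("wrist"); q=P.reshape(-1,3); q=q[~np.isnan(q[:,0])]
a=np.radians(16.8); X=np.array([np.cos(a),np.sin(a)]);Y=np.array([-np.sin(a),np.cos(a)])
t=s["eef_pos"]; d=q[:,:2]-t[:2]; lx=d@X; ly=d@Y
print(t,s["eef_rot"][2]-np.pi/2-a)
def ed(m,n):
    print(n,m.sum(),"z",np.median(q[m,2]).round(1),"x",np.percentile(lx[m],[1,99]).round(1),"y",np.percentile(ly[m],[1,99]).round(1))
h=(abs(lx)<45)&(abs(ly)<80)&(q[:,2]>238)&(q[:,2]<256)
ed(h,"held"); ed(h&(ly>20),"held front")
print(rect(q[h&(ly>5)],t[:2],90,238,256))
m=(abs(lx)<45)&(abs(ly)<80)&(q[:,2]>50)&(q[:,2]<63); ed(m,"pile"); print(rect(q[m],t[:2],90,50,63))
m=(abs(lx)<45)&(abs(ly)<80)&(q[:,2]>30)&(q[:,2]<50); ed(m,"low")
m=(abs(lx)<15)&(ly>90)&(ly<190)&(q[:,2]>150)&(q[:,2]<185); ed(m,"post+hook")
m&=ly>125;ed(m,"hookz"); print("x",np.median(lx[m]),ly[m].max())
E
```

```text
[541.50461069 -72.51797957 429.67246081] -3.549738387859103e-05
held 14296 z 247.0 x [-33.8  33.3] y [-45.8  60. ]
held front 6115 z 246.9 x [-29.1  29.2] y [20.5 60.2]
(array([532. , -41.1]), array([83.5, 55.6]), 'long deg', np.float32(16.8), 8493)
pile 731 z 55.2 x [-33.   25.7] y [36.8 56.1]
(array([525.1, -29. ]), array([60.2, 19.5]), 'long deg', np.float32(16.8), 731)
low 47 z 33.4 x [-30.3  26.4] y [55.6 56.7]
post+hook 695 z 166.7 x [-7.9  3.9] y [107.9 154. ]
hookz 368 z 166.6 x [-6.9  3.7] y [125.3 154.8]
x -1.2152018413363432 155.26921274093914
```

```bash
python3 -m creep '{"slide":[[-0.17,-0.46,-4],[0,0,-4],[0,0,-4],[0,0,-2],[0,0,0],[0,0,0],[0,0,0],[0,0,0]],"turn":[0,0,0,0,0,0,0,0],"claw":[0.5,0.5,0.5,0.5,0.5,0.5,0.5,0.5]}'
python3 - <<'E'
from h import *
s=manip.read_state()
pic,dep,P=cloud("wrist"); q=P.reshape(-1,3); q=q[~np.isnan(q[:,0])]
a=np.radians(16.8); X=np.array([np.cos(a),np.sin(a)]);Y=np.array([-np.sin(a),np.cos(a)])
t=s["eef_pos"]; d=q[:,:2]-t[:2]; lx=d@X; ly=d@Y; zb=t[2]-182
print(t,s["eef_rot"][2]-np.pi/2-a)
for n,z0,z1 in (("held",zb-8,zb+8),("pile",50,62),("side faces",15,45),("post",145,185)):
    m=(abs(lx)<45)&(ly<(160 if n=="post" else 75))&(ly>20)&(q[:,2]>z0)&(q[:,2]<z1)
    if m.sum()>5: print(n,m.sum(),"z",np.median(q[m,2]).round(1),"x",np.percentile(lx[m],[1,50,99]).round(1),"y",np.percentile(ly[m],[1,99]).round(1))
pic2,dep,P=cloud("side"); save("pics/d.png",np.hstack([cv2.resize(pic[:, :],(400,300)),cv2.resize(pic2[170:290,190:350],(400,300))]))
E
```

```text
clock: 7.22
eef_pos: [539.9, -78.1, 290.3]
eef_rot: [3.141, 0.001, 1.863]
wrist_force: [-0.2, 0.8, -1.8]
finger_gap: 60.1
finger_force: 25.0
[539.89463143 -78.11525539 290.33155833] -0.0011645464090038193
held 6053 z 107.4 x [-29.    0.4  29.3] y [20.4 60.1]
pile 643 z 54.9 x [-29.4  -1.7  28.7] y [55.3 61.7]
side faces 196 z 31.9 x [-28.2  -1.   29.5] y [60.2 62. ]
post 1193 z 165.7 x [-5.5  0.8  7.3] y [112.6 118.7]
```

View pics/d.png

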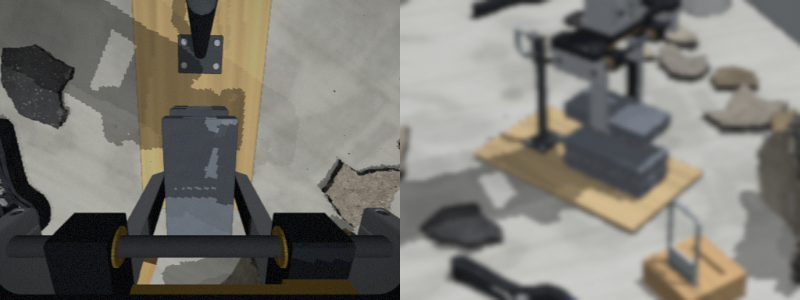

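The held box sits about 30 mm over the pile, aligned across and about 1.5 mm short along +y. I correct that and lower it.

```bash
python3 -m creep '{"slide":[[-0.04,0.13,-1.5],[0,0,-1],[0,0,-0.4],[0,0,0],[0,0,0]],"turn":[0,0,0,0,0],"claw":[0.5,0.5,0.5,0.5,0.5]}'
```

```text
clock: 7.95
eef_pos: [539.5, -76.8, 260.5]
eef_rot: [3.142, 0.0, 1.863]
wrist_force: [0.3, 0.3, -1.9]
finger_gap: 59.7
finger_force: 25.0
```

```bash
python3 -m creep '{"slide":[[0,0,-0.08],[0,0,0],[0,0,0]],"turn":[0,0,0],"claw":[0.5,0.5,0.5]}'
```

```text
clock: 8.32
eef_pos: [539.5, -76.8, 259.9]
eef_rot: [3.141, 0.0, 1.863]
wrist_force: [-0.4, 0.1, -0.2]
finger_gap: 59.6
finger_force: 25.0
```

```bash
python3 -m creep '{"slide":[[0,0,-0.03],[0,0,0],[0,0,0],[0,0,0],[0,0,0],[0,0,0],[0,0,4],[0,0,5]],"turn":[0,0,0,0,0,0,0,0],"claw":[0.5,0.8,0.9,0.9,0.9,0.9,0.9,0.9]}'
python3 -m creep '{"slide":[[0,0,6],[0,0,4],[0,0,0],[0,0,0]],"turn":[0,0,0,0],"claw":[0.9,0.9,0.9,0.9]}'
python3 - <<'E'
from h import *
s=manip.read_state()
pic,dep,P=cloud("wrist"); q=P.reshape(-1,3); q=q[~np.isnan(q[:,0])]
a=np.radians(16.8); X=np.array([np.cos(a),np.sin(a)]);Y=np.array([-np.sin(a),np.cos(a)])
t=s["eef_pos"]; d=q[:,:2]-t[:2]; lx=d@X; ly=d@Y
print(t,"top box",rect(P,t[:2],90,70,86))
for n,z0,z1 in (("new",70,86),("under",15,66)):
    m=(abs(lx)<45)&(abs(ly)<75)&(q[:,2]>z0)&(q[:,2]<z1)
    if m.sum()>5: print(n,m.sum(),"z",np.median(q[m,2]).round(1),"x",np.percentile(lx[m],[1,50,99]).round(1),"y",np.percentile(ly[m],[1,99]).round(1))
m=(abs(lx)<12)&(ly>100)&(ly<190)&(q[:,2]>155)&(q[:,2]<185)
np.save("hook.npy",q[m]); 
for y0 in range(104,165,4):
    k=m&(ly>=y0)&(ly<y0+4)
    if k.sum()>3: print(y0,k.sum(),np.percentile(lx[k],[2,98]).round(1),np.percentile(q[k,2],[5,50,95]).round(1))
pic2,dep2,P2=cloud("side")
save("pics/e.png",np.hstack([cv2.resize(pic,(400,300)),cv2.resize(pic2[170:290,190:350],(400,300))]))
E
```

```text
clock: 9.32
eef_pos: [539.3, -76.8, 349.9]
eef_rot: [-3.14, -0.001, 1.863]
wrist_force: [0.6, -1.0, 0.1]
finger_gap: 84.4
finger_force: 0.0
clock: 9.82
eef_pos: [539.4, -76.8, 448.4]
eef_rot: [-3.14, -0.001, 1.863]
wrist_force: [0.3, -0.0, -0.7]
finger_gap: 84.2
finger_force: 0.0
[539.36056812 -76.82309822 448.42785952] top box (array([539.3, -76. ]), array([ 60. , 119.5]), 'long deg', np.float32(-73.4), 3915)
new 3915 z 76.9 x [-29.1   0.2  29.6] y [-58.   59.4]
under 84 z 32.8 x [-28.4   0.3  30. ] y [59.  60.5]
108 12 [-1.5  3.6] [156.  162.5 165.3]
112 65 [-4.4  6.5] [159.7 166.3 167.6]
116 74 [-5.3  7.3] [165.4 166.7 167.9]
120 59 [-4.4  7.1] [164.9 166.6 168.1]
124 60 [-3.5  6.4] [161.1 165.9 169.3]
128 59 [-3.4  7.2] [164.4 166.5 170. ]
132 60 [-3.3  6.2] [164.6 166.4 169.9]
136 26 [-0.8  3.6] [164.7 166.1 167.6]
140 26 [0.1 3.6] [164.5 165.9 167.7]
144 30 [0.1 4.5] [164.3 165.7 167.3]
148 24 [0.1 4.4] [164.5 165.5 167.1]
152 59 [-1.6  6. ] [157.9 166.6 169. ]
156 26 [-1.2  5.7] [165.2 167.4 168.7]
```

View pics/e.png

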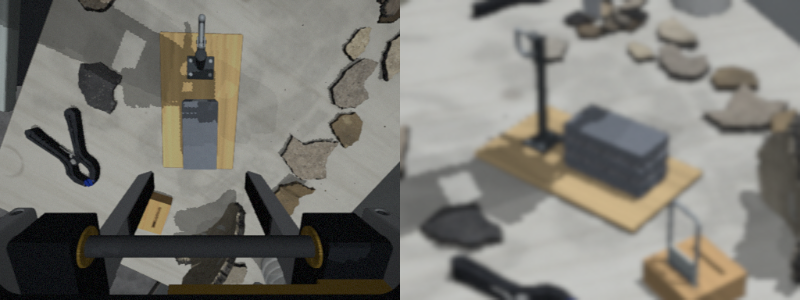

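The new box is flush on the pile (both within about 1 mm), and the hook shows at (202,20) in the left pane. Now the tag.

```bash
python3 -m creep '{"slide":[[-1,-3,-0.7],[-1,-3,-0.7],[-1,-3,-0.7],[-1,-3,-0.7],[-1,-3,-0.7],[-1,-3,-0.7],[-0.9,-2.7,-0.6],[0,0,0]],"turn":[0.175,0.175,0.175,0.175,0.175,0.175,0.175,0],"claw":[0.9,0.9,0.9,0.9,0.9,0.9,0.9,0.9]}'
python3 -m creep '{"slide":[[0,0,0],[0,0,0]],"turn":[0,0],"claw":[0.9,0.9]}'
cat > tag.py <<'E'
from h import *
s=manip.read_state(); t=s["eef_pos"]; print(t,s["eef_rot"])
pic,dep,P=cloud("wrist"); q=P.reshape(-1,3); q=q[~np.isnan(q[:,0])]
print("rack",rect(P,(488,-285),62,26,36))
m=(np.hypot(q[:,0]-470,q[:,1]+284)<40)&(q[:,2]>105)&(q[:,2]<125); b=q[m]
c=b.mean(0); l=cv2.fitLine(b[:,:2].astype(np.float32),cv2.DIST_HUBER,0,.01,.01).ravel(); w=(b[:,:2]-l[2:])@l[:2]
e=np.percentile(w,[1,99]); print("bar",len(b),"mid",l[2:]+l[:2]*e.mean(),"z",np.median(b[:,2]),"deg",np.degrees(np.arctan2(l[1],l[0])),"len",e)
save("pics/f.png",pic)
E
python3 tag.py
```

```text
clock: 10.92
eef_pos: [469.9, -285.0, 399.9]
eef_rot: [3.14, -0.002, 3.086]
wrist_force: [-0.6, 0.4, 0.0]
finger_gap: 84.7
finger_force: 0.0
clock: 11.18
eef_pos: [470.8, -283.1, 401.6]
eef_rot: [3.141, 0.0, 3.087]
wrist_force: [0.3, -1.0, -0.6]
finger_gap: 84.7
finger_force: 0.0
[ 470.78498431 -283.05548524  401.55615888] [3.14148902e+00 1.59616096e-05 3.08686001e+00]
rack (array([ 484.8, -286.3]), array([80.2, 80.4]), 'long deg', np.float32(-2.8), 2736)
bar 236 mid [ 466.02803837 -285.64913914] z 115.94688662193477 deg 87.16152 len [-23.88887199  23.97485447]
```

View pics/f.png

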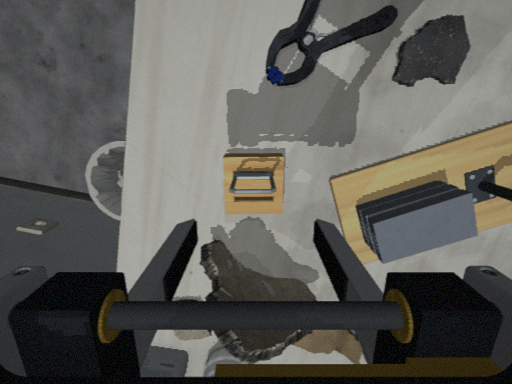

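The tag ring shows at (253,183), square with the fingers. Bar measured at (466,-286). Descend and grip.

```bash
python3 -m creep '{"slide":[[-0.38,-0.23,-4],[0,0,-4],[0,0,-3],[0,0,-0.65],[0,0,0],[0,0,0],[0,0,0],[0,0,0]],"turn":[0.005,0,0,0,0,0,0,0],"claw":[0.9,0.9,0.9,0.9,0.9,0.45,0.45,0.45]}' 40
python3 -m creep '{"slide":[[0,0,0],[0,0,0],[0,0,0],[0,0,0]],"turn":[0,0,0,0],"claw":[0.45,0.45,0.45,0.45]}' 40
```

```text
clock: 12.22
eef_pos: [466.7, -286.2, 285.5]
eef_rot: [-3.141, 0.001, 3.093]
wrist_force: [0.4, -0.2, 0.4]
finger_gap: 58.3
finger_force: 0.0
clock: 12.72
eef_pos: [466.7, -286.1, 285.2]
eef_rot: [-3.141, 0.0, 3.093]
wrist_force: [0.5, 1.4, 4.0]
finger_gap: 49.0
finger_force: 40.0
```

```bash
python3 -m creep '{"slide":[[0,0,1],[0,0,2],[0,0,3],[0,0,4],[0,0,5],[0,0,4.5]],"turn":[0,0,0,0,0,0],"claw":[0.45,0.45,0.45,0.45,0.45,0.45]}'
python3 -m creep '{"slide":[[0.2,5.2,0],[0.2,5.2,0],[0.2,5.2,0],[0.2,5.2,0],[0.1,5.2,0],[0.1,5.2,0],[0.1,5.2,0],[0.1,5.1,0]],"turn":[-0.154,-0.154,-0.154,-0.154,-0.154,-0.154,-0.154,-0.153],"claw":[0.45,0.45,0.45,0.45,0.45,0.45,0.45,0.45]}'
python3 -m creep '{"slide":[[0,0,0],[0,0,0],[0,0,0]],"turn":[0,0,0],"claw":[0.45,0.45,0.45]}'
cat > hang.py <<'E'
import sys
from h import *
s=manip.read_state(); t=s["eef_pos"]; print(s["clock"],t,s["eef_rot"])
a=np.radians(16.7); X=np.array([np.cos(a),np.sin(a)]);Y=np.array([-np.sin(a),np.cos(a)])
def st(q,m,lx,ly,n):
    if m.sum()>4: print(n,m.sum(),"x",np.percentile(lx[m],[2,50,98]).round(1),"y",np.percentile(ly[m],[2,50,98]).round(1),"z",np.percentile(q[m,2],[2,50,98]).round(1))
ims=[]
for cam in ("wrist","top","side"):
    pic,dep,P=cloud(cam); ims.append(pic); q=P.reshape(-1,3); q=q[~np.isnan(q[:,0])]
    d=q[:,:2]-t[:2]; lx=d@X; ly=d@Y
    h=q[:,:2]-np.array([499.7,61.6]); hx=h@X; hy=h@Y
    print(cam)
    g=t[2]-180
    st(q,(abs(lx)<24)&(abs(ly)<15)&(q[:,2]>g)&(q[:,2]<g+20),lx,ly,"bar rel tcp")
    st(q,(abs(lx)<24)&(abs(ly)<15)&(q[:,2]>g-95)&(q[:,2]<g-50),lx,ly,"plate rel tcp")
    st(q,(abs(hx)<12)&(hy>-35)&(hy<-11)&(q[:,2]>155)&(q[:,2]<180),hx,hy,"post top rel mouth")
    st(q,(abs(hx)<12)&(hy>-8)&(hy<7)&(q[:,2]>155)&(q[:,2]<180),hx,hy,"gate rel mouth")
    st(q,(abs(hx)<12)&(hy>8.5)&(hy<30)&(q[:,2]>150)&(q[:,2]<180),hx,hy,"nose rel mouth")
save(sys.argv[1],np.hstack([cv2.resize(ims[0],(400,300)),cv2.resize(ims[2][130:250,170:330],(400,300))]))
E
python3 hang.py pics/g.png
```

```text
clock: 13.48
eef_pos: [466.3, -285.9, 482.4]
eef_rot: [-3.141, 0.0, 3.093]
wrist_force: [-0.5, -0.1, -1.8]
finger_gap: 49.1
finger_force: 40.0
clock: 14.48
eef_pos: [478.2, 130.5, 480.6]
eef_rot: [3.141, 0.0, 1.857]
wrist_force: [0.4, -0.6, -1.1]
finger_gap: 48.9
finger_force: 40.0
clock: 14.85
eef_pos: [478.7, 127.8, 480.2]
eef_rot: [3.141, 0.0, 1.862]
wrist_force: [0.2, 0.5, -2.1]
finger_gap: 49.0
finger_force: 40.0
14.85 [478.67798328 127.81995215 480.22896243] [3.14148581e+00 1.93883916e-04 1.86152819e+00]
wrist
bar rel tcp 703 x [-23.    0.3  23.1] y [-2.8  0.6  2.2] z [301.9 310.7 312.5]
plate rel tcp 840 x [-22.9  -0.3  22.9] y [0.7 1.4 2.2] z [210.2 232.7 250. ]
post top rel mouth 98 x [-6.5 -0.3  6. ] y [-31.1 -24.  -17.5] z [161.  166.9 168.8]
gate rel mouth 40 x [-4.  -0.3  2.7] y [-7.2  0.2  6.4] z [161.6 166.3 167.6]
nose rel mouth 69 x [-2.7  0.9  4.5] y [ 9.4 14.8 16.7] z [151.5 164.8 169.3]
top
post top rel mouth 21 x [-3.6  2.1  7. ] y [-30.5 -22.8 -12.3] z [165.  167.9 174.1]
gate rel mouth 8 x [-0.8  2.4  4.6] y [-7.6 -1.3  4.8] z [162.6 167.  171.1]
side
bar rel tcp 25 x [-23.9   1.6  23.3] y [-9.  -3.1  1.9] z [300.7 311.5 320. ]
plate rel tcp 132 x [-23.   -1.3  22.4] y [-6.5 -2.9  0.7] z [207.8 229.6 250. ]
post top rel mouth 37 x [-7.  -2.4  6.3] y [-34.  -23.8 -11.3] z [155.4 165.  170.2]
gate rel mouth 5 x [-4.2 -0.   3. ] y [-4.9 -1.4  4.6] z [166.2 167.2 167.7]
nose rel mouth 12 x [-4.1  0.3  6.7] y [ 9.5 10.4 13.8] z [152.8 159.8 167.7]
```

View pics/g.png

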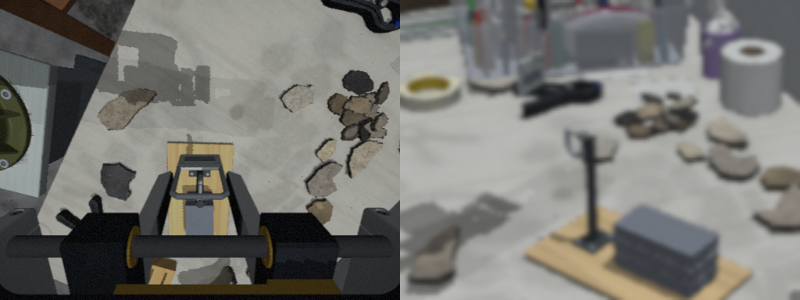

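The wrist pane shows the tag upright in the fingers, ring over (200,180), with the post and hook below it; my mouth estimate fits. Descend outside the hook, then close in to 40 mm.

```bash
python3 -m creep '{"slide":[[0,0,-4],[0,0,-4],[0,0,-4],[0,0,-1.1],[0.5,-1.4,0],[0.45,-1.4,0],[0,0,0],[0,0,0]],"turn":[0,0,0,0,0,0,0,0],"claw":[0.45,0.45,0.45,0.45,0.45,0.45,0.45,0.45]}'
python3 hang.py pics/h.png
```

```text
clock: 16.0
eef_pos: [488.2, 100.7, 349.6]
eef_rot: [3.141, 0.0, 1.861]
wrist_force: [0.2, 0.6, -1.1]
finger_gap: 48.8
finger_force: 40.0
16.0 [488.18902892 100.69339092 349.59791828] [3.14072845e+00 5.98569530e-05 1.86122510e+00]
wrist
bar rel tcp 678 x [-23.    0.7  23. ] y [-2.4  1.   2.4] z [170.9 179.9 181.8]
plate rel tcp 857 x [-22.9  -0.2  23. ] y [0.7 1.6 2.3] z [ 79.1 102.2 119.4]
post top rel mouth 5 x [-3.1 -3.1  3. ] y [-13.1 -12.6 -11.6] z [156.  157.1 159.5]
gate rel mouth 142 x [-4.4 -0.1  4.3] y [-7.3 -0.5  6.8] z [160.5 165.9 167.4]
nose rel mouth 228 x [-3.3  0.6  4.2] y [10.3 15.3 17.3] z [150.6 163.7 168.9]
top
post top rel mouth 20 x [-3.6  1.6  6.6] y [-30.5 -22.9 -14.2] z [163.  167.3 172.9]
side
bar rel tcp 20 x [-17.7   8.   23.7] y [-5.6 -2.3  0.7] z [173.2 180.1 184.2]
plate rel tcp 115 x [-23.2  -2.3  22.9] y [-5.3 -2.5  1. ] z [ 78.7  98.6 117. ]
post top rel mouth 36 x [-7.1 -2.3  7. ] y [-34.1 -25.8 -11.1] z [155.3 165.6 171.1]
gate rel mouth 5 x [-1.2 -0.7  6.8] y [-4.   0.1  6.5] z [163.4 166.5 167.7]
nose rel mouth 13 x [-2.7  1.   5.2] y [ 9.  11.4 13.7] z [150.6 160.1 168.8]
```

View pics/h.png

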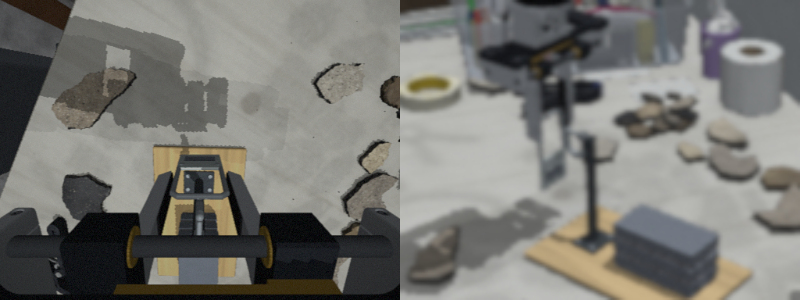

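Ring stands just outside the nose with bar at z≈179 and plate top ≈121 — clear on both sides. Slide in.

```bash
python3 -m creep '{"slide":[[0.29,-0.98,0],[0.29,-0.98,0],[0.3,-0.98,0],[0.3,-0.99,0],[0,0,0],[0,0,0],[0,0,0]],"turn":[0,0,0,0,0,0,0],"claw":[0.45,0.45,0.45,0.45,0.45,0.45,0.45]}'
python3 hang.py pics/i.png
```

```text
clock: 17.02
eef_pos: [499.9, 61.8, 349.1]
eef_rot: [-3.142, -0.0, 1.862]
wrist_force: [-1.0, -0.1, -1.1]
finger_gap: 48.8
finger_force: 40.0
17.025 [499.863944    61.80817714 349.06536081] [-3.14156510e+00 -2.65935098e-05  1.86210054e+00]
wrist
bar rel tcp 723 x [-22.8   0.3  23. ] y [-12.1   0.7   2.4] z [169.3 179.4 181.4]
plate rel tcp 770 x [-22.9  -0.4  23.1] y [0.9 1.4 2.2] z [ 78.4  99.8 118.8]
post top rel mouth 444 x [-7.  -0.8  5.6] y [-30.8 -22.1 -11.5] z [158.  166.9 170.1]
gate rel mouth 287 x [-11.3  -0.1  11.3] y [-3.2  1.5  6.4] z [164.7 178.1 180. ]
nose rel mouth 219 x [-3.4  0.5  3.9] y [ 9.4 14.7 16.8] z [150.6 165.2 169.1]
top
side
bar rel tcp 19 x [-14.2   2.   23.6] y [-12.9  -2.7   4.2] z [169.3 178.7 182.2]
plate rel tcp 103 x [-23.1  -2.9  19.7] y [-5.4 -2.8  0.5] z [ 77.8  98.5 118. ]
post top rel mouth 35 x [-5.9 -1.   7. ] y [-33.5 -24.7 -11.8] z [156.  164.7 170.7]
gate rel mouth 11 x [-7.7  1.6  8.3] y [-6.2 -0.7  6.1] z [158.6 168.  178.7]
```

```bash
python3 -m creep '{"slide":[[0,0,-0.7],[0,0,-0.6],[0,0,-0.5],[0,0,0]],"turn":[0,0,0,0],"claw":[0.45,0.45,0.45,0.45]}'
python3 -m creep '{"slide":[[0,0,-0.5],[0,0,-0.5],[0,0,0]],"turn":[0,0,0],"claw":[0.45,0.45,0.45]}'
```

```text
clock: 17.68
eef_pos: [499.9, 62.0, 330.7]
eef_rot: [3.142, -0.001, 1.862]
wrist_force: [-1.3, 8.7, 1.1]
finger_gap: 49.0
finger_force: 40.0
clock: 18.05
eef_pos: [499.5, 62.0, 320.1]
eef_rot: [-3.139, -0.002, 1.862]
wrist_force: [-4.3, 7.4, -4.1]
finger_gap: 48.7
finger_force: 40.0
```

```bash
python3 hang.py pics/j.png; python3 - <<'E'
from h import *
pic,_,_=cloud("wrist"); p2,_,_=cloud("side")
save("pics/k.png",np.hstack([cv2.resize(pic[150:330,170:340],(400,424)),cv2.resize(p2[160:245,205:285],(400,424))]))
E
```

```text
18.05 [499.54768325  62.00106787 320.0538977 ] [-3.13942365e+00 -1.84339527e-03  1.86187933e+00]
wrist
bar rel tcp 900 x [-22.9   1.3  23.9] y [-13.7   0.6  14.5] z [141.2 150.8 159.5]
plate rel tcp 864 x [-23.   -0.2  23. ] y [0.9 1.5 2.3] z [48.  71.7 89.8]
post top rel mouth 357 x [-7.2 -0.9  5.7] y [-24.7 -17.5 -11.2] z [156.3 166.3 170.2]
gate rel mouth 159 x [-5.  -0.3  4.3] y [-7.9 -7.  -3.9] z [155.2 160.3 169.4]
nose rel mouth 323 x [-3.7  0.2  3.7] y [10.  15.1 17.1] z [150.6 164.5 168.8]
top
side
bar rel tcp 23 x [-19.5  -1.4   5.6] y [-11.2   1.3  10.4] z [142.3 152.  159.4]
plate rel tcp 92 x [-22.1  -2.3  16.2] y [-5.7 -3.  -0. ] z [47.7 68.9 89.3]
post top rel mouth 34 x [-7.1 -1.4  7.6] y [-33.1 -24.2 -11.6] z [157.1 165.9 171.5]
nose rel mouth 6 x [-0.1  4.   5.6] y [ 9.  10.1 11.1] z [152.3 160.8 167.1]
```

View pics/k.png

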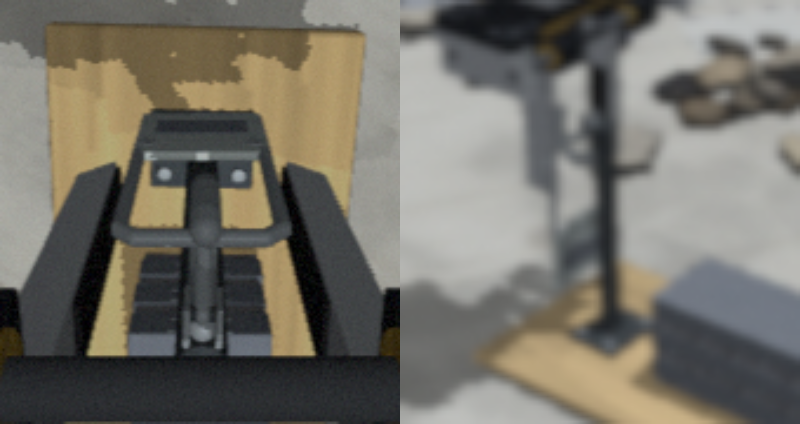

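The bar is inside the U behind the nose (205,235 in the left pane), pushing the gate aside. Continue down.

```bash
python3 -m creep '{"slide":[[0,0,-0.3],[0,0,-0.3],[0,0,-0.2],[0,0,0],[0,0,0]],"turn":[0,0,0,0,0],"claw":[0.45,0.45,0.45,0.45,0.45]}'; python3 hang.py pics/l.png | head -6
```

```text
clock: 18.92
eef_pos: [500.0, 61.5, 313.1]
eef_rot: [3.141, 0.0, 1.862]
wrist_force: [0.3, 0.8, -1.1]
finger_gap: 48.8
finger_force: 40.0
18.925 [499.97137875  61.53034986 313.11077464] [3.14148616e+00 8.42831635e-05 1.86176280e+00]
wrist
bar rel tcp 638 x [-23.1  -2.2  23.1] y [-13.1   0.6  13.9] z [134.5 143.5 149. ]
plate rel tcp 834 x [-22.8  -0.3  23. ] y [0.6 1.3 2.1] z [42.6 65.3 82.8]
post top rel mouth 219 x [-6.7 -0.6  5.7] y [-24.1 -14.5 -11.2] z [156.  166.4 170.3]
gate rel mouth 297 x [-4.6 -0.1  4.3] y [-7.9 -2.5  6.9] z [160.6 166.3 169.9]
```

The force has gone and the gate is level again above the bar. Lower to the seat, release, then raise.

```bash
python3 -m creep '{"slide":[[0,0,-0.2],[0,0,0],[0,0,0],[0,0,0],[0,0,0],[0,0,0],[0,0,0],[0,0,0]],"turn":[0,0,0,0,0,0,0,0],"claw":[0.45,0.45,0.6,0.8,0.9,0.9,0.9,0.9]}'
python3 -m creep '{"slide":[[0,0,1.5],[0,0,3],[0,0,5],[0,0,5],[0,0,0],[0,0,0],[0,0,0],[0,0,0]],"turn":[0,0,0,0,0,0,0,0],"claw":[0.9,0.9,0.9,0.9,0.9,0.9,0.9,0.9]}'
python3 hang.py pics/m.png
python3 - <<'E'
from h import *
pic,dep,P=cloud("wrist"); p2,_,_=cloud("side")
print(rect(P,(539.4,-76),90,70,86)); q=P.reshape(-1,3)
a=np.radians(16.7);h=q[:,:2]-np.array([499.7,61.6]);hx=h@[np.cos(a),np.sin(a)];hy=h@[-np.sin(a),np.cos(a)]
m=(abs(hx)<26)&(abs(hx)>12)&(abs(hy)<40)&(q[:,2]>25)&(q[:,2]<150)
print(m.sum(),np.nanpercentile(np.c_[hx,hy,q[:,2]][m],[2,50,98],0).round(1))
save("pics/n.png",np.hstack([cv2.resize(pic,(400,300)),cv2.resize(p2[160:250,200:320],(400,300))]))
E
```

```text
clock: 20.08
eef_pos: [499.9, 61.6, 311.0]
eef_rot: [-3.142, -0.0, 1.862]
wrist_force: [0.2, 0.3, -0.7]
finger_gap: 84.6
finger_force: 0.0
clock: 21.08
eef_pos: [500.0, 61.6, 455.3]
eef_rot: [-3.14, -0.0, 1.862]
wrist_force: [0.0, -0.5, 0.1]
finger_gap: 84.7
finger_force: 0.0
21.075 [499.99443924  61.5649092  455.26775904] [-3.14013406e+00 -3.35825712e-04  1.86178896e+00]
wrist
post top rel mouth 193 x [-6.9 -0.5  6. ] y [-31.  -22.  -11.7] z [160.  167.  170.3]
gate rel mouth 74 x [-4.2  0.6  3.8] y [-7.8 -0.8  6.8] z [161.7 166.3 168.7]
nose rel mouth 73 x [-2.6  0.6  3.8] y [ 9.5 14.7 16.7] z [150.9 166.7 169.5]
top
side
post top rel mouth 34 x [-6.5 -1.5  6.8] y [-32.6 -26.3 -12.4] z [155.5 164.9 169.9]
gate rel mouth 6 x [-1.4  0.2  4. ] y [-4.2  0.2  5.8] z [159.7 166.3 168.2]
nose rel mouth 14 x [-3.   0.7  5.6] y [ 8.8 10.4 14.7] z [151.  159.5 168.6]
(array([539.8, -76.2]), array([ 60.1, 121.1]), 'long deg', np.float32(-73.3), 2810)
340 [[-23.5  -2.7  39.8]
 [ 12.4   1.3  89. ]
 [ 24.8   2.1 142.5]]
```

View pics/n.png

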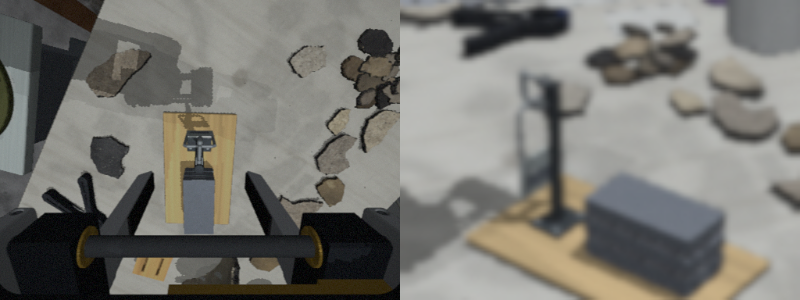

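The tag hangs in the hook (left pane 200,150; right pane 528,150) with the gate level above the bar. The pile is flush and the gripper is clear of everything.

```bash
python3 -m creep '{"slide":[[0,0,0],[0,0,0],[0,0,0],[0,0,0],[0,0,0],[0,0,0]],"turn":[0,0,0,0,0,0],"claw":[0.9,0.9,0.9,0.9,0.9,0.9]}' | head -2; python3 -c "from cell import manip; print(manip.sign_off())"
```

```text
clock: 22.08
eef_pos: [499.9, 61.6, 456.0]
the job is handed in; nothing more can be done
None
```

The job is handed in at about 22 s: the loose box lies flush on the pile, the tag hangs freely in the snap hook with the gate shut above its bar, and the arm kept away from the bowl wall and the sherd; the hand-in returned no verdict.

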